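# Work the lever of the tall food caddy and let its lid down softly

## Robot

A 6-joint arm with a two-finger parallel gripper is mounted at the origin on a cart in front of the work surface, level with it; the furniture and walls round the work are solid. World frame = base frame: x ahead of the robot, y to its left, z up, the work surface at z = 0. Lengths are in m, angles in degrees, forces in N, time in s.
With the tool pointing down it reaches from about 0.375 to 0.925 m from the base axis. Payload 5.7 kg.
Tool frame: the origin (TCP) lies between the finger pads; the fingertips stand 17 mm ahead of it and the grasp point (between the pads) lies 2 mm behind it; z points along the fingers, y is the line along which they close (so a half turn about z gives the same grasp; the last joint's range is limited). The gripper opens to 88 mm and grips with 3 to 60 N. Pads are 20 mm wide; open, the fingers measure 115 mm over their backs; the gripper's body (75 mm by 178 mm) begins 61 mm behind the grasp point.
Start: joints at [-72.542, 20.558, 86.54, -0, 72.909, -6.595], TCP at [0.245, -0.548, 0.24] pointing down, gripper open.
Joint ranges: [-170.27, 170.27], [-57.76, 135], [12.27, 136.19], [-55.21, 235.2], [11.17, 155.16], [-170.74, 170.74]. Speed limits (degrees/s): [136.94, 136.94, 180, 180, 180, 180].

## Interface

Orientations are given as a 3x3 rotation matrix whose columns are the frame's x, y, z axes.
In Python, from cell import manip gives the robot as it stands.
- The arm moves only by the tool apply_moves, never from a script. Its arguments are lists of equal length, an entry for each row: "fingers": the closure in counts, from 0 (fully open) to 255 (shut); "delta_pos": the shift along the tool's x, y, z in cm, a list of three; "turn": the turn about the tool's z in degrees. In form: {"fingers": [fingers, ...], "delta_pos": [[tx, ty, tz], ...], "turn": [turn, ...]}. A call has 1 to 20 rows; each row shifts and turns the commanded pose from where the row before left it, along the tool's axes as they then stand; what a row does not reach is not made up. A row lasts 1/10 s, in which the tool goes at most 50 mm and 8.59 degrees, less where a joint would pass 70% of its speed; a pose out of reach is approached as far as the arm can. A call with a gripper value outside its range is refused whole. The fingers move at their own pace and stop on an object; "newtons" is the grip in N (left out, the last holds). Time passes only in rows, so rows that do not move let the fingers close. It gives the time, the measured TCP pose, the force, the opening and the grip force at its end, in the units of the state.
- manip.sense(): the state, without advancing time (a new reading comes with each control period).
- manip.read_camera(name): name is "side" or "top" or "wrist"; returns a dict with "img" (400x640x3 uint8, red, green, blue), "mtx" (3x3 intrinsics, pixels), "dist" ([k1, k2, p1, p2, k3] as OpenCV has them; the pictures are not rectified), "pose" (4x4, takes a point from camera to world coordinates). Camera axes: x right, y down, z forward; pixel columns grow to the right and rows downward; lengths in m; the calibration is good to about 2 mm. A picture is of the moment at which its call begins. There is no depth.
- manip.job_done(): hands the job in; it is judged then, once.
The state is a dict: "time_s": time; "qpos": joint angles; "joint_velocities": joint speeds; "tau": joint torques, N m; "tcp_pos": TCP position; "ee_rot": TCP orientation; "contact_force": force on the tool from outside, world axes, zero at the start; "ft_torque": the same for the moment, N m; "gripper_width": finger opening in m; "grip_force": force on a finger pad.
Only numpy, scipy, OpenCV 4.12 (cv2) and the standard library are available. Lean on these libraries where they do the work, as an engineer would, in place of code of your own. Each camera call takes 0.05 s, during which the arm holds its last target. There are 200 camera calls.

## Task

Someone is about to scrape a plate into the tall food-waste caddy: press its front lever fully down with your fingertips so that the lid stands wide open, keep it open for about three seconds, then ease the lever back up slowly so that the lid comes shut without slamming. Only press the lever from above, do not grip it or touch the lid, and do not let the lever slip away from you. Leave the low caddy shut, and both caddies, the mug and the two shakers standing where they are.

Things in the scene. Friction and masses are not known exactly. Their poses are not given: they have to be found in the camera images.
- tall_caddy: the tall one of two caddies: steel food-waste caddy, 160 mm wide, 170 mm deep, 200 mm high to its lid, on a black plinth, 2.6 kg, standing loose. Origin: centre of its underside on the surface; x points to its rear, z up; its lever sticks out at the front (-x), a grey foot under it
- tall_caddy_lid (a joint): angle of the tall caddy's lid about its hinge at the rear top edge: 0 shut, 1.26 wide open (front edge swung up and back). It follows the lever at 3 times the lever's angle and falls shut by its own weight, with little damping, when the lever is let go
- tall_caddy_lever (a joint): angle of the tall caddy's lever: 0 at rest (up), 0.42 at its stop (fully down); its level pin lies across the caddy's front, 97 mm ahead (-x) of the caddy's origin, 75 mm above the surface. It takes about 10 N at the pad to start it, 2 to 4 N to hold it down; it comes back up with the lid
- tall_caddy_pad (a point): centre of the upper face of the tall caddy's lever pad, a bare aluminium plate 60 mm wide (y), 48 long (x), 10 thick, 104 mm out from the lever's pin; x along the lever toward the caddy, z out of the upper face. At rest the lever rises by 0.21 rad to its free end, fully down it dips by 0.21 rad: the pad goes nearly straight down by 43 mm, from about 102 to 58 mm above the surface
- tall_caddy_lid_panel: the tall caddy's lid, a steel plate 184 x 168 x 9 mm; origin at its middle, 92 mm from the hinge. Not to be touched
- low_caddy: the low one of the two caddies, same make: steel food-waste caddy, 160 mm wide, 170 mm deep, 130 mm high to its lid, on a black plinth, 2.6 kg, standing loose; origin and axes as for the tall one. To be left alone
- low_caddy_lid (a joint): angle of the low caddy's lid about its hinge at the rear top edge: 0 shut, 1.26 wide open (front edge swung up and back). It follows the lever at 3 times the lever's angle and falls shut by its own weight, with little damping, when the lever is let go
- low_caddy_pad (a point): centre of the upper face of the low caddy's lever pad, a bare aluminium plate 60 mm wide (y), 48 long (x), 10 thick, 104 mm out from the lever's pin; x along the lever toward the caddy, z out of the upper face. At rest the lever rises by 0.21 rad to its free end, fully down it dips by 0.21 rad: the pad goes nearly straight down by 43 mm, from about 102 to 58 mm above the surface
- salt: metal shaker, 29 mm across, 74 mm high, standing beside the tall caddy's lever; origin: centre of its underside
- pepper: a second metal shaker of the same size, standing beside the tall caddy's lever, nearer the caddy; origin: centre of its underside
- mug: white mug, 62 x 88 x 50 mm, standing beside the low caddy's lever; origin: centre of its underside
- tall_caddy_lever_pad: the pad plate of the tall caddy's lever (see point tall_caddy_pad); origin at its middle, 5 mm under the point, same axes

How it is judged:
By the outcome, as a careful person would: the job done as asked, in the order asked, and still so for the second after the job is handed in, with the robot touching nothing.
It also fails if it takes over 48 s, if anything falls off the work surface, if the arm or the gripper's body presses on something with over 40 N, if the wrist force passes 120 N, or if a joint passes its speed limit or range.

## Working session

There is one attempt and no reset: what is moved stays moved. The work goes in short steps, Python scripts to look and compute and a tool call to move; the robot and the scene stay as the last step left them, time stands still between calls to the robot, and variables do not carry over. Pictures are saved under pics/ and viewed, at most 10 in all, crops included, and the job is handed in when it is done.

Besides the shell and the picture viewer there is one more tool, called after "Request:" as name(argument=value, ...), one argument or row to a line, values as JSON. apply_moves: Moves the arm, as the interface text tells. Its arguments: {"type":"object","properties":{"fingers":{"type":"array"},"delta_pos":{"type":"array"},"turn":{"type":"array"},"newtons":{"type":"number"}},"required":["fingers","delta_pos","turn"]}

```bash
mkdir -p pics
python3 - <<'E'
from cell import manip
import cv2,numpy as np
s=manip.sense();print(s['time_s'],s['tcp_pos'],np.round(s['ee_rot'],3).tolist(),s['gripper_width'])
for n in('top','side'):
    c=manip.read_camera(n);cv2.imwrite(f'pics/{n}0.png',c['img'][:,:,::-1])
    np.savez(f'{n}0.npz',**{k:np.array(c[k]) for k in('mtx','dist','pose')});print(n,np.round(c['pose'],3).tolist(),c['mtx'][0][0])
E
```

```text
0.0 [ 0.24432154 -0.5472755   0.23881654] [[0.913, 0.408, -0.001], [0.408, -0.913, 0.002], [0.0, -0.002, -1.0]] 0.08814855448680467
top [[0.0, -0.977, 0.212, 0.359], [-1.0, 0.001, 0.006, 0.045], [-0.006, -0.212, -0.977, 1.334], [0.0, 0.0, 0.0, 1.0]] 482.1704830521177
side [[-0.656, -0.633, 0.411, 0.217], [-0.754, 0.553, -0.353, 0.349], [-0.004, -0.542, -0.841, 0.904], [0.0, 0.0, 0.0, 1.0]] 398.03485943675486
```

View pics/top0.png

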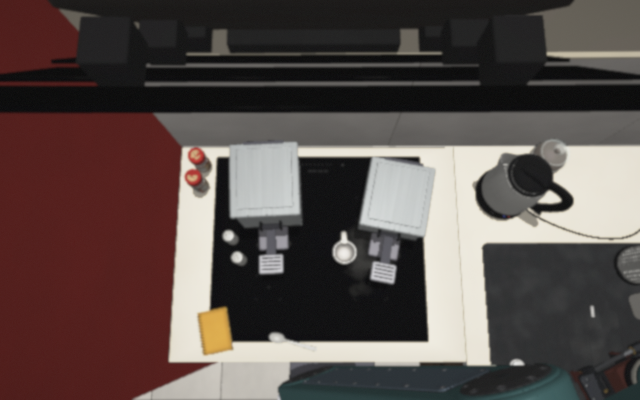

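View pics/side0.png

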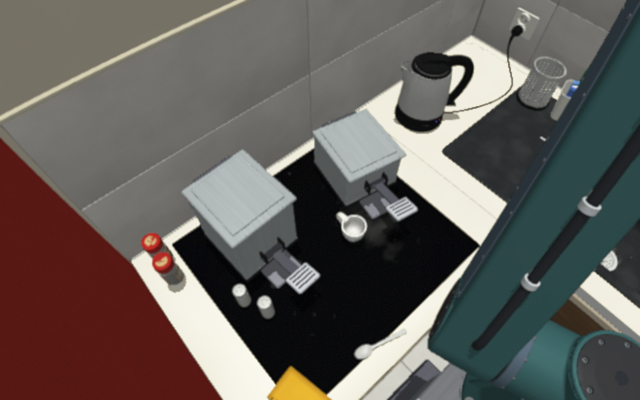

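The top view shows the tall caddy on the left: lid around (265,180), pad at about (271,264), shakers at (229,237) and (238,257). The low caddy is on the right. In the side view the tall pad is at about (303,277). I'll enlarge both.

Run:
```python
import cv2,numpy as np
a=cv2.imread('pics/top0.png')[130:290,210:310];b=cv2.imread('pics/side0.png')[220:330,220:330]
a=cv2.resize(a,None,fx=3.5,fy=3.5,interpolation=2);b=cv2.resize(b,None,fx=4,fy=4,interpolation=2)
o=np.zeros((560,800,3),np.uint8);o[:a.shape[0],:350]=a;o[:440,360:800]=b;cv2.imwrite('pics/crop.png',o)
```

```text
(no output)
```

View pics/crop.png

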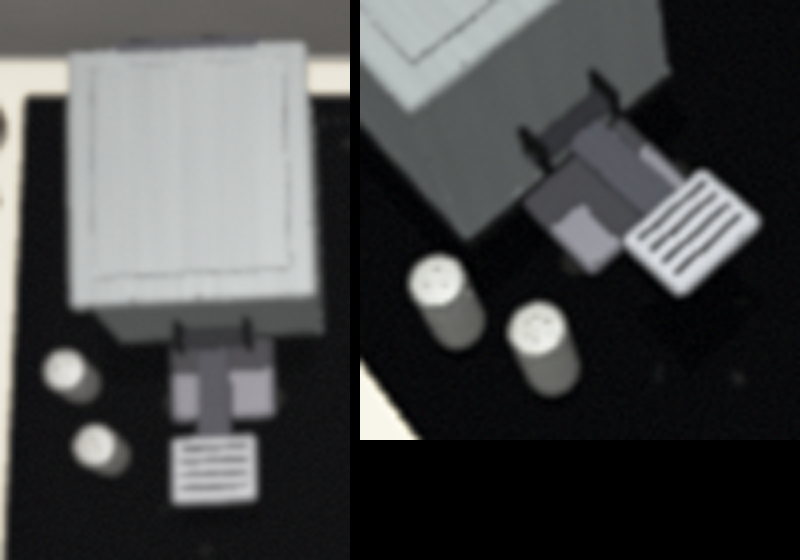

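The crop shows the pad centre at top (271.1, 263.7) and side (303.1, 278). The shaker tops are at top px (229,236) and (237.5,257.5). Next I'll triangulate the pad and get the caddy yaw.

```bash
cat > h.py <<'E'
import numpy as np,cv2
def ray(n,uv):
    d=np.load(n+'.npz');p=cv2.undistortPoints(np.array([[uv]],float),d['mtx'],d['dist'])[0,0]
    v=d['pose'][:3,:3]@np.array([*p,1]);return d['pose'][:3,3],v/np.linalg.norm(v)
def atz(n,uv,z):
    o,v=ray(n,uv);return np.round(o+v*(z-o[2])/v[2],4)
def tri(*obs):
    A=0;b=0
    for n,uv in obs:
        o,v=ray(n,uv);P=np.eye(3)-np.outer(v,v);A=A+P;b=b+P@o
    return np.round(np.linalg.solve(A,b),4)
E
python3 - <<'E'
from h import *
T=lambda x,y:(210+x/3.5,130+y/3.5)
S=lambda x,y:(220+(x-360)/4,220+y/4)
print('pad tri',tri(('top0',T(214,468)),('side0',S(692.5,232))),atz('top0',T(214,468),.102),atz('side0',S(692.5,232),.102))
for q in [(171,437),(256,433),(258,498),(172,504)]:print('padc',atz('top0',T(*q),.102))
for q in [(702,168),(762,222),(682,297),(624,240)]:print('padc side',atz('side0',S(*q),.102))
for q in [(70,310),(322,296),(304,42),(68,52)]:print('lid',atz('top0',T(*q),.205))
print('sh',[(atz('top0',T(*a),.074),atz('side0',S(*b),.074)) for a,b in[((65,369),(437,280)),((95,445),(538,328))]])
E
```

```text
pad tri [0.48   0.1721 0.0974] [0.4803 0.1721 0.102 ] [0.4778 0.1726 0.102 ]
padc [0.5029 0.204  0.102 ]
padc [0.5058 0.1419 0.102 ]
padc [0.4585 0.1397 0.102 ]
padc [0.4543 0.202  0.102 ]
padc side [0.5027 0.1452 0.102 ]
padc side [0.4578 0.1411 0.102 ]
padc side [0.4539 0.1996 0.102 ]
padc side [0.4982 0.2029 0.102 ]
lid [0.5777 0.2618 0.205 ]
lid [0.5872 0.0902 0.205 ]
lid [0.7699 0.1042 0.205 ]
lid [0.7628 0.2703 0.205 ]
sh [(array([0.5577, 0.289 , 0.074 ]), array([0.5566, 0.2891, 0.074 ])), (array([0.5003, 0.2643, 0.074 ]), array([0.4993, 0.2635, 0.074 ]))]
```

Request:
apply_moves(
  fingers=[255,255,255,255,255,255,255,255,255,255,255,255,255,255,255,255,255,255,255,255],
  delta_pos=[
    [0,0,0],
    [0,0,0],
    [0,0,0],
    [1.6,-4.15,0],
    [1.6,-4.15,0],
    [1.6,-4.15,0],
    [1.6,-4.15,0],
    [1.6,-4.15,0],
    [1.6,-4.15,0],
    [1.6,-4.15,0],
    [1.6,-4.15,0],
    [1.6,-4.15,0],
    [1.6,-4.15,0],
    [1.6,-4.15,0],
    [1.6,-4.15,0],
    [1.6,-4.15,0],
    [1.6,-4.15,0],
    [1.6,-4.15,0],
    [1.6,-4.15,0],
    [1.6,-4.15,0],
  ],
  turn=[7,7,7,0,0,0,0,0,0,0,0,0,0,0,0,0,0,0,0,0],
  newtons=10,
)

```text
time_s: 2.1
tcp_pos: [0.4785, 0.173, 0.2395]
ee_rot: [[0.999, 0.054, -0.0], [0.054, -0.999, -0.0], [-0.0, 0.0, -1.0]]
contact_force: [1.8, -0.7, 0.6]
gripper_width: -0.0001
grip_force: 0.0
```

Request:
apply_moves(
  fingers=[255,255,255,255,255,255],
  delta_pos=[
    [-0.2,0,2.5],
    [0,0,2.5],
    [0,0,2.5],
    [0,0,1.5],
    [0,0,0.7],
    [0,0,0],
  ],
  turn=[0,0,0,0,0,0],
)

```text
time_s: 2.7
tcp_pos: [0.4758, 0.1708, 0.1418]
ee_rot: [[0.999, 0.053, -0.002], [0.053, -0.999, -0.0], [-0.002, 0.0, -1.0]]
contact_force: [1.2, -0.2, -0.3]
gripper_width: 0.0006
grip_force: 0.0
```

Run:
```python
from cell import manip
import cv2,numpy as np
s=manip.sense();print(s['time_s'],s['tcp_pos'],s['contact_force'])
o=[]
for n,sl in(('side',np.s_[180:330,180:380]),('wrist',np.s_[:,:])):
    c=manip.read_camera(n);i=c['img'][:,:,::-1][sl];o.append(cv2.resize(i,(400,300) if n=='side' else (400,250)))
o[1]=cv2.copyMakeBorder(o[1],0,50,0,0,0);cv2.imwrite('pics/near.png',np.hstack(o))
```

```text
2.7 [0.47579423 0.17084213 0.1417822 ] [ 1.20411262 -0.16882919 -0.3178059 ]
```

View pics/near.png

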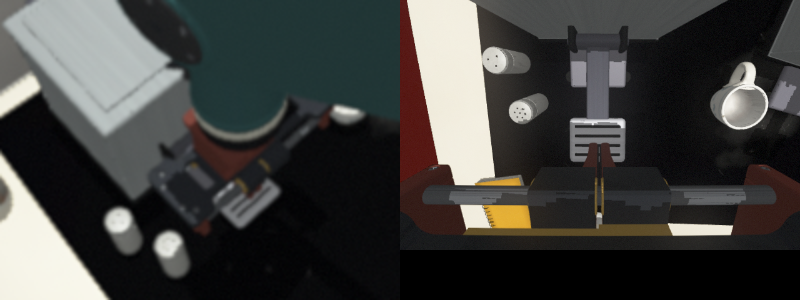

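The side and wrist pictures show the closed fingers centred over the tall pad: in the wrist half the fingertips are at (599,145) and the pad at (598,140). The shakers and mug are clear. Next I'll touch down gently. I'm also checking where the wrist camera sits relative to the lid's swing.

```bash
python3 -c "
from cell import manip
print(manip.read_camera('wrist')['pose'].round(3))"
```

```text
[[ 0.052 -0.96  -0.275  0.552]
 [-0.999 -0.05  -0.014  0.175]
 [ 0.     0.275 -0.961  0.288]
 [ 0.     0.     0.     1.   ]]
```

Request:
apply_moves(
  fingers=[255,255,255,255,255,255],
  delta_pos=[
    [0,0,0.4],
    [0,0,0.4],
    [0,0,0.3],
    [0,0,0.3],
    [0,0,0.3],
    [0,0,0.3],
  ],
  turn=[0,0,0,0,0,0],
)

```text
time_s: 3.45
tcp_pos: [0.4766, 0.171, 0.1224]
ee_rot: [[0.999, 0.053, -0.0], [0.053, -0.999, 0.0], [-0.0, -0.0, -1.0]]
contact_force: [-0.5, -0.1, 0.5]
gripper_width: 0.0007
grip_force: 0.0
```

The wrist camera sits 76 mm toward the caddy (x≈0.552) and would come down close to the lid's front edge (x≈0.582). I'll back off and check whether joint 6 has room for a half turn, so the camera faces away.

```bash
python3 -c "
from cell import manip
s=manip.sense();print(s['qpos'],s['contact_force'],s['time_s'])"
```

```text
[1.19124228e+01 2.12374303e+01 1.05516453e+02 5.91467665e-03
 5.32522979e+01 9.88580199e+01] [-0.49164798 -0.12118635  0.50799261] 3.45
```

Request:
apply_moves(
  fingers=[255,255,255,255,255,255,255,255,255,255,255,255,255,255,255,255,255,255,255,255],
  delta_pos=[
    [0,0,-2.5],
    [0,0,-2.5],
    [0,0,0],
    [0,0,0],
    [0,0,0],
    [0,0,0],
    [0,0,0],
    [0,0,0],
    [0,0,0],
    [0,0,0],
    [0,0,0],
    [0,0,0],
    [0,0,0],
    [0,0,0],
    [0,0,0],
    [0,0,0],
    [0,0,0],
    [0,0,0],
    [0,0,0],
    [0,0,0],
  ],
  turn=[0,-8,-8,-8,-8,-8,-8,-8,-8,-8,-8,-8,-8,-8,-8,-8,-8,-8,-8,-8],
)

```text
time_s: 5.45
tcp_pos: [0.4765, 0.171, 0.1725]
ee_rot: [[-0.909, 0.417, -0.0], [0.417, 0.909, 0.0], [0.0, -0.0, -1.0]]
contact_force: [0.3, -0.3, -0.9]
gripper_width: 0.0001
grip_force: 0.0
```

Request:
apply_moves(
  fingers=[255,255,255,255,255,255,255,255,255],
  delta_pos=[
    [0,0,0],
    [0,0,0],
    [0,0,0],
    [0,0,0],
    [0,0,2],
    [0,0,1.5],
    [0,0,0.9],
    [0,0,0.4],
    [0,0,0],
  ],
  turn=[-8,-8,-8,-4,0,0,0,0,0],
)

```text
time_s: 6.35
tcp_pos: [0.4764, 0.171, 0.1243]
ee_rot: [[-0.999, -0.053, -0.001], [-0.053, 0.999, -0.0], [0.001, -0.0, -1.0]]
contact_force: [0.5, 0.5, -0.1]
gripper_width: 0.0004
grip_force: 0.0
```

Request:
apply_moves(
  fingers=[255,255,255,255,255,255,255,255],
  delta_pos=[
    [0,0,0.2],
    [0,0,0.2],
    [0,0,0.2],
    [0,0,0.2],
    [0,0,0.2],
    [0,0,0.2],
    [0,0,0.2],
    [0,0,0],
  ],
  turn=[0,0,0,0,0,0,0,0],
)

```text
time_s: 7.15
tcp_pos: [0.4752, 0.171, 0.111]
ee_rot: [[-0.999, -0.053, -0.002], [-0.053, 0.999, 0.0], [0.002, 0.0, -1.0]]
contact_force: [-4.2, -0.1, 6.7]
gripper_width: 0.0006
grip_force: 3.0
```

Run:
```python
from cell import manip
import cv2,numpy as np
print(manip.sense()['contact_force'])
o=[]
for n,sl in(('side',np.s_[130:330,150:410]),('top',np.s_[130:290,190:398])):
    c=manip.read_camera(n);i=c['img'][:,:,::-1][sl];o.append(cv2.resize(i,(400,308)))
cv2.imwrite('pics/p1.png',np.hstack(o))
```

```text
[-4.17764116 -0.11341504  6.72298386]
```

View pics/p1.png

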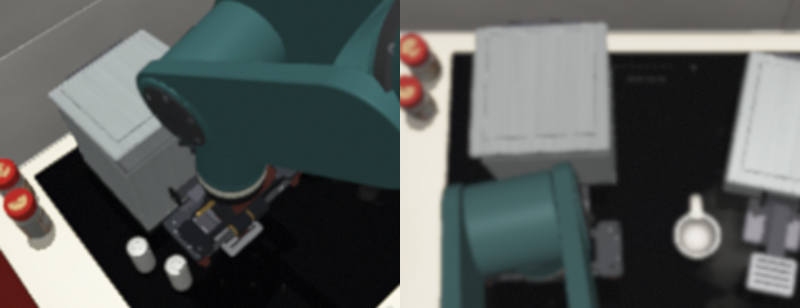

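The side half shows the fingers on the pad and the lid still down. In the top half the front of the teal wrist is at about full-image px (250,216), so I'll check its clearance from the lid's arc.

```bash
python3 -c "
from h import *
for z in(.2,.25,.3,.35,.4):print(atz('top0',(250,216),z),atz('top0',(287,216),z))"
```

```text
[0.5849 0.215  0.2   ] [0.5848 0.1263 0.2   ]
[0.575  0.2075 0.25  ] [0.5749 0.1227 0.25  ]
[0.565 0.2   0.3  ] [0.5649 0.1191 0.3   ]
[0.5551 0.1925 0.35  ] [0.555  0.1155 0.35  ]
[0.5451 0.185  0.4   ] [0.545  0.1119 0.4   ]
```

Request:
apply_moves(
  fingers=[255,255,255,255,255,255,255,255,255,255],
  delta_pos=[
    [0,0,0.2],
    [0,0,0.2],
    [0,0,0.2],
    [0,0,0.2],
    [0,0,0.2],
    [0,0,0.2],
    [0,0,0.2],
    [0,0,0.2],
    [0,0,0.2],
    [0,0,0.2],
  ],
  turn=[0,0,0,0,0,0,0,0,0,0],
)

```text
time_s: 8.25
tcp_pos: [0.4745, 0.1709, 0.0908]
ee_rot: [[-0.999, -0.053, -0.003], [-0.053, 0.999, -0.0], [0.003, -0.0, -1.0]]
contact_force: [-5.8, 0.3, 6.5]
gripper_width: 0.0005
grip_force: 3.1
```

Run:
```python
from cell import manip
import cv2,numpy as np
s=manip.sense();print(s['contact_force'],s['ft_torque'],s['tcp_pos'])
o=[]
for n,sl in(('side',np.s_[130:330,150:410]),('top',np.s_[130:290,190:398])):
    c=manip.read_camera(n);i=c['img'][:,:,::-1][sl];o.append(cv2.resize(i,(400,308)))
cv2.imwrite('pics/p2.png',np.hstack(o))
```

```text
[-5.82728378  0.26275076  6.46560534] [ 0.10014408  0.7717096  -0.01728382] [0.47451091 0.17087701 0.09083609]
```

View pics/p2.png

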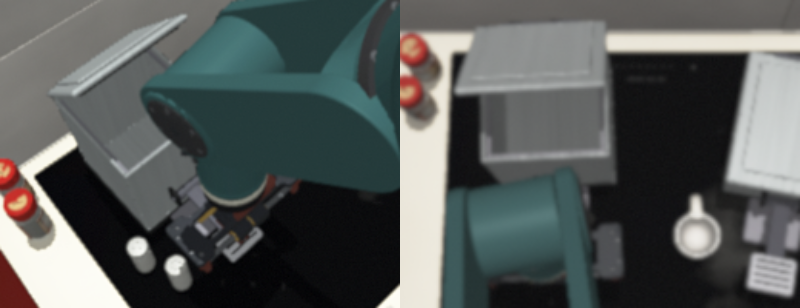

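The lid is about half open, the caddy has not moved, and everything is clear. I'll continue and relieve a little of the x force.

Request:
apply_moves(
  fingers=[255,255,255,255,255,255,255],
  delta_pos=[
    [0.05,0,0.2],
    [0.05,0,0.2],
    [0,0,0.2],
    [0,0,0.2],
    [0,0,0.2],
    [0,0,0.2],
    [0,0,0],
  ],
  turn=[0,0,0,0,0,0,0],
)

```text
time_s: 9.05
tcp_pos: [0.476, 0.171, 0.0785]
ee_rot: [[-0.999, -0.053, 0.001], [-0.053, 0.999, 0.0], [-0.001, 0.0, -1.0]]
contact_force: [-2.2, -0.7, 2.0]
gripper_width: 0.0005
grip_force: 1.4
```

Request:
apply_moves(
  fingers=[255,255,255],
  delta_pos=[
    [0,0,0.1],
    [0,0,0.1],
    [0,0,0],
  ],
  turn=[0,0,0],
)

```text
time_s: 9.35
tcp_pos: [0.4761, 0.171, 0.0768]
ee_rot: [[-0.999, -0.053, 0.001], [-0.053, 0.999, 0.0], [-0.001, 0.0, -1.0]]
contact_force: [-1.8, -1.1, 4.5]
gripper_width: 0.0002
grip_force: 2.1
```

Request:
apply_moves(
  fingers=[255,255,255],
  delta_pos=[
    [0,0,0.1],
    [0,0,0.1],
    [0,0,0],
  ],
  turn=[0,0,0],
)

```text
time_s: 9.65
tcp_pos: [0.4762, 0.171, 0.0761]
ee_rot: [[-0.999, -0.053, 0.002], [-0.053, 0.999, 0.0], [-0.002, 0.0, -1.0]]
contact_force: [-5.4, -1.8, 18.2]
gripper_width: 0.0005
grip_force: 9.7
```

At the stop (18 N). I'll ease off slightly and hold.

Request:
apply_moves(
  fingers=[255,255,255,255,255,255,255,255,255,255,255,255,255,255,255,255,255,255,255,255],
  delta_pos=[
    [0,0,-0.05],
    [0,0,0],
    [0,0,0],
    [0,0,0],
    [0,0,0],
    [0,0,0],
    [0,0,0],
    [0,0,0],
    [0,0,0],
    [0,0,0],
    [0,0,0],
    [0,0,0],
    [0,0,0],
    [0,0,0],
    [0,0,0],
    [0,0,0],
    [0,0,0],
    [0,0,0],
    [0,0,0],
    [0,0,0],
  ],
  turn=[0,0,0,0,0,0,0,0,0,0,0,0,0,0,0,0,0,0,0,0],
)

```text
time_s: 11.65
tcp_pos: [0.4762, 0.171, 0.0763]
ee_rot: [[-0.999, -0.053, 0.002], [-0.053, 0.999, 0.0], [-0.002, 0.0, -1.0]]
contact_force: [-3.9, -1.5, 13.1]
gripper_width: 0.0006
grip_force: 7.4
```

Run:
```python
from cell import manip
import cv2,numpy as np
s=manip.sense();print(s['contact_force'],s['ft_torque'],s['tcp_pos'])
o=[]
for n,sl in(('side',np.s_[130:330,150:410]),('top',np.s_[130:290,190:398])):
    c=manip.read_camera(n);i=c['img'][:,:,::-1][sl];o.append(cv2.resize(i,(400,308)))
cv2.imwrite('pics/p3.png',np.hstack(o))
```

```text
[-3.9433893  -1.48003357 13.12717952] [-0.22113371  0.44352002 -0.01238656] [0.4762046  0.17101144 0.07629191]
```

View pics/p3.png

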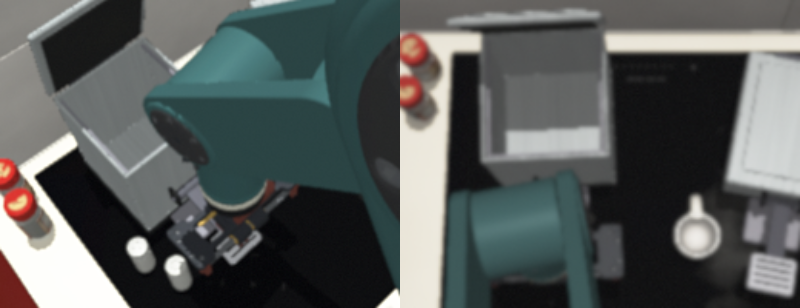

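The lid stands wide open and nothing else has moved. I'll hold a little longer, then ease up.

Request:
apply_moves(
  fingers=[255,255,255,255,255,255,255,255,255,255,255,255,255,255,255,255,255,255,255,255],
  delta_pos=[
    [0,0,0],
    [0,0,0],
    [0,0,0],
    [0,0,0],
    [0,0,0],
    [0,0,0],
    [0,0,0],
    [0,0,0],
    [0,0,0],
    [0,0,0],
    [0,0,0],
    [0,0,0],
    [0,0,-0.05],
    [0,0,-0.05],
    [0,0,-0.05],
    [0,0,-0.05],
    [0,0,-0.08],
    [0,0,-0.08],
    [0,0,-0.08],
    [0,0,-0.08],
  ],
  turn=[0,0,0,0,0,0,0,0,0,0,0,0,0,0,0,0,0,0,0,0],
)

```text
time_s: 13.75
tcp_pos: [0.4756, 0.171, 0.0804]
ee_rot: [[-0.999, -0.053, -0.0], [-0.053, 0.999, 0.0], [0.0, 0.0, -1.0]]
contact_force: [-0.4, -0.4, 2.8]
gripper_width: 0.0005
grip_force: 1.2
```

Request:
apply_moves(
  fingers=[255,255,255,255,255,255,255,255,255,255,255,255,255,255,255,255,255,255,255,255],
  delta_pos=[
    [0,0,-0.08],
    [0,0,-0.08],
    [0,0,-0.08],
    [0,0,-0.08],
    [0,0,-0.08],
    [0,0,-0.08],
    [0,0,-0.08],
    [0,0,-0.08],
    [0,0,-0.08],
    [0,0,-0.08],
    [0,0,-0.08],
    [0,0,-0.08],
    [0,0,-0.08],
    [0,0,-0.08],
    [0,0,-0.08],
    [0,0,-0.08],
    [0,0,-0.08],
    [0,0,-0.08],
    [0,0,-0.08],
    [0,0,-0.08],
  ],
  turn=[0,0,0,0,0,0,0,0,0,0,0,0,0,0,0,0,0,0,0,0],
)

```text
time_s: 15.75
tcp_pos: [0.4756, 0.1709, 0.0965]
ee_rot: [[-0.999, -0.053, -0.0], [-0.053, 0.999, 0.0], [0.0, 0.0, -1.0]]
contact_force: [-4.4, -1.2, 5.1]
gripper_width: 0.0004
grip_force: 2.7
```

Request:
apply_moves(
  fingers=[255,255,255,255,255,255,255,255,255,255,255,255,255,255,255,255,255,255,255,255],
  delta_pos=[
    [0,0,-0.07],
    [0,0,-0.07],
    [0,0,-0.07],
    [0,0,-0.07],
    [0,0,-0.07],
    [0,0,-0.07],
    [0,0,-0.07],
    [0,0,-0.07],
    [0,0,-0.06],
    [0,0,-0.06],
    [0,0,-0.06],
    [0,0,-0.06],
    [0,0,-0.05],
    [0,0,-0.05],
    [0,0,-0.05],
    [0,0,-0.05],
    [0,0,-0.05],
    [0,0,-0.05],
    [0,0,-0.05],
    [0,0,-0.05],
  ],
  turn=[0,0,0,0,0,0,0,0,0,0,0,0,0,0,0,0,0,0,0,0],
)

```text
time_s: 17.75
tcp_pos: [0.4767, 0.171, 0.1089]
ee_rot: [[-0.999, -0.053, 0.002], [-0.053, 0.999, 0.0], [-0.002, 0.0, -1.0]]
contact_force: [-2.6, 0.1, 5.6]
gripper_width: 0.0004
grip_force: 2.9
```

Request:
apply_moves(
  fingers=[255,255,255,255,255,255,255,255,255,255,255,255,255,255,255,255,255,255,255,255],
  delta_pos=[
    [0,0,-0.04],
    [0,0,-0.04],
    [0,0,-0.04],
    [0,0,-0.04],
    [0,0,-0.04],
    [0,0,-0.04],
    [0,0,-0.04],
    [0,0,-0.04],
    [0,0,-0.04],
    [0,0,-0.04],
    [0,0,-0.04],
    [0,0,-0.04],
    [0,0,-0.04],
    [0,0,-0.04],
    [0,0,-0.04],
    [0,0,-0.04],
    [0,0,-0.04],
    [0,0,-0.04],
    [0,0,-0.04],
    [0,0,-0.04],
  ],
  turn=[0,0,0,0,0,0,0,0,0,0,0,0,0,0,0,0,0,0,0,0],
)

```text
time_s: 19.75
tcp_pos: [0.4781, 0.1711, 0.1173]
ee_rot: [[-0.999, -0.053, 0.005], [-0.053, 0.999, 0.001], [-0.005, 0.0, -1.0]]
contact_force: [-0.2, -1.6, 6.7]
gripper_width: 0.0002
grip_force: 3.1
```

Request:
apply_moves(
  fingers=[255,255,255,255,255,255,255,255,255,255,255,255,255,255,255,255,255,255,255,255],
  delta_pos=[
    [0,0,-0.04],
    [0,0,-0.04],
    [0,0,-0.04],
    [0,0,-0.04],
    [0,0,-0.04],
    [0,0,-0.04],
    [0,0,-0.04],
    [0,0,-0.04],
    [0,0,-0.04],
    [0,0,-0.04],
    [0,0,-0.04],
    [0,0,-0.04],
    [0,0,-0.04],
    [0,0,-0.04],
    [0,0,-0.04],
    [0,0,-0.04],
    [0,0,-0.04],
    [0,0,-0.04],
    [0,0,-0.04],
    [0,0,-0.04],
  ],
  turn=[0,0,0,0,0,0,0,0,0,0,0,0,0,0,0,0,0,0,0,0],
)

```text
time_s: 21.75
tcp_pos: [0.4752, 0.1709, 0.1242]
ee_rot: [[-0.999, -0.053, -0.001], [-0.053, 0.999, -0.0], [0.001, 0.0, -1.0]]
contact_force: [0.2, -0.5, 0.6]
gripper_width: 0.0005
grip_force: 0.0
```

Contact has ended at rest height. I'll retreat upward, then take one look.

Request:
apply_moves(
  fingers=[255,255,255,255,255,255,255,255,255,255,255,255,255],
  delta_pos=[
    [0,0,-0.1],
    [0,0,-0.3],
    [0,0,-1],
    [0,0,-2],
    [0,0,-3],
    [0,0,-3],
    [3,0,0],
    [3,-2,0],
    [3,-3,0],
    [0,-4,0],
    [0,-4,0],
    [0,-4,0],
    [0,0,0],
  ],
  turn=[0,0,0,0,0,0,0,0,0,0,0,0,0],
)

```text
time_s: 23.05
tcp_pos: [0.3957, -0.0075, 0.2195]
ee_rot: [[-0.999, -0.048, 0.002], [-0.048, 0.999, -0.002], [-0.002, -0.002, -1.0]]
contact_force: [0.8, 0.8, 0.2]
gripper_width: 0.0004
grip_force: 0.0
```

Run:
```python
from cell import manip
import cv2,numpy as np
s=manip.sense();print(s['contact_force'],s['time_s'],s['tcp_pos'])
c=manip.read_camera('top')['img'][:,:,::-1];a=cv2.imread('pics/top0.png')
s_=np.s_[130:290,190:398]
cv2.imwrite('pics/end.png',np.hstack([cv2.resize(a[s_],(400,308)),cv2.resize(c[s_],(400,308))]))
```

```text
[0.82954102 0.78132542 0.18127118] 23.05 [ 0.39565776 -0.00747826  0.21947845]
```

View pics/end.png

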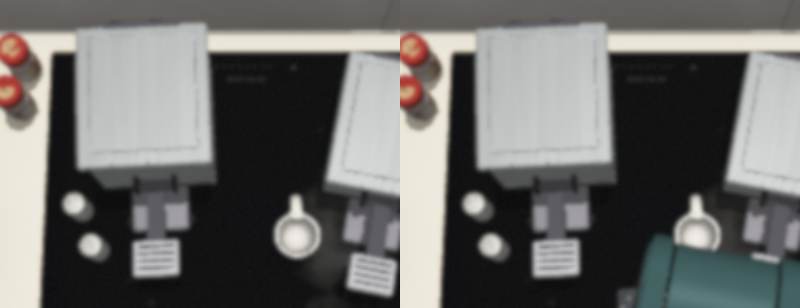

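Comparing before and after, the tall lid is shut, its lever is up at (556,258), and the caddy, shakers and mug are where they were. The arm is clear.

```bash
python3 -c "
from cell import manip
print(manip.job_done())"
```

```text
the job is handed in; nothing more can be done
None
```

The job is handed in: I pressed the tall caddy's lever to its stop, held the lid wide open for about three seconds, then eased the lever up over about 9 s until the lid was shut; the final picture shows the tall caddy, shakers and mug unmoved and the low caddy shut.

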